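Unstack the canisters onto their coasters

TASK

The four glass canisters were left in two stacks after cleaning: take the stacks apart and stand each canister upright on the cork coaster in the black tray that matches its shape and size, flat inside the rim. It is glass, so set each one down gently without dropping or tipping it, and leave the mug and the stick holder where they are.

Things in the scene. Friction and masses are not known exactly. Their poses are not given: they have to be found in the camera images.
- large_round: Large round screw-top canister: clear glass cylinder, brown filling, 66 mm diameter and 58 mm high, with a steel round lid 58 mm in diameter on top; 75 mm high in all, about 0.4 kg. Stands on the dresser; a small canister stands on its lid. Grip the glass. Origin: centre of the underside; z up.
- large_square: Large square screw-top canister: clear glass, brown filling, square body 62 x 62 mm and 58 mm high, with a round steel lid 58 mm in diameter on top; 75 mm high in all, about 0.4 kg. Stands on the dresser; a small canister stands on its lid. Grip the glass across two facing sides. Origin: centre of the underside; z up; x and y square to its sides.
- small_round: Small round screw-top canister: clear glass cylinder, brown filling, 46 mm diameter and 46 mm high, with a round steel lid 38 mm in diameter on top; 60 mm high in all, about 0.2 kg. At the start it stands on the lid of one of the two large canisters. Grip the glass. Origin: centre of the underside; z up.
- small_square: Small square screw-top canister: clear glass, brown filling, square body 42 x 42 mm and 46 mm high, with a round steel lid 36 mm in diameter on top; 60 mm high in all, about 0.2 kg. At the start it stands on the lid of the other large canister. Grip the glass across two facing sides. Origin: centre of the underside; z up; x and y square to its sides.
- coaster_large_round: Round cork coaster, the larger round one: inside its rim 84 mm across. Rim 4 mm thick; it rises 4 mm above the floor a canister stands on. Fixed in a narrow black metal tray with 9 mm walls, in a row of four coasters 100 mm apart, in any order. Origin: centre of the underside; the floor lies 4 mm above it. x points across the row (away from the robot), y along the row.
- coaster_large_square: Square cork coaster, the larger square one: inside its rim 80 x 80 mm. Rim 4 mm thick; it rises 4 mm above the floor a canister stands on. Fixed in a narrow black metal tray with 9 mm walls, in a row of four coasters 100 mm apart, in any order. Origin: centre of the underside; the floor lies 4 mm above it. x points across the row (away from the robot), y along the row.
- coaster_small_round: Round cork coaster, the smaller round one: inside its rim 64 mm across. Rim 4 mm thick; it rises 4 mm above the floor a canister stands on. Fixed in a narrow black metal tray with 9 mm walls, in a row of four coasters 100 mm apart, in any order. Origin: centre of the underside; the floor lies 4 mm above it. x points across the row (away from the robot), y along the row.
- coaster_small_square: Square cork coaster, the smaller square one: inside its rim 60 x 60 mm. Rim 4 mm thick; it rises 4 mm above the floor a canister stands on. Fixed in a narrow black metal tray with 9 mm walls, in a row of four coasters 100 mm apart, in any order. Origin: centre of the underside; the floor lies 4 mm above it. x points across the row (away from the robot), y along the row.
- mug: Stoneware mug, 76 mm wide and 85 mm high, with a broken handle reaching 69 mm from its axis along its +y. Stands near the stacks; leave it where it is. Origin: centre of the underside.
- stick_holder: Square dark wooden holder, 60 x 60 mm and 85 mm high, with stirring sticks standing up to about 150 mm. Leave it where it is. Origin: centre of the underside.
Not all that is in view belongs to the job. Leave any green or red look-alike of the large_round alone.

How it is judged:
By the outcome, as a careful person would: the job done as asked, in the order asked, and still so for the second after the job is handed in, with the robot touching nothing.
It also fails if it takes over 120 s, if anything falls off the work surface, if the arm or the gripper's body presses on something with over 40 N, if the wrist force passes 120 N, or if a joint passes its speed limit or range.

ROBOT

A 6-joint arm with a two-finger parallel gripper is mounted at the origin on the work surface. World frame = base frame: x ahead of the robot, y to its left, z up, the work surface at z = 0. Lengths are in m, angles in rad, forces in N, time in s.
With the tool pointing down it reaches from about 0.35 to 0.8 m from the base axis. Payload 7.3 kg.
Tool frame: the origin (TCP) lies midway between the tips of the shut fingers; the grasp point (between the pads) lies 19 mm behind it; z points along the fingers, y is the line along which they close (so a half turn about z gives the same grasp; the last joint's range is limited). The gripper opens to 85 mm and grips with 20 to 120 N. Pads are 22 mm wide; open, the fingers measure 114 mm over their backs; the gripper's body (76 mm by 85 mm) begins 54 mm behind the grasp point. The pads swing forward as they close: fully open they stand 13 mm farther back than shut.
Start: joints at [1.198, 0.342, 1.524, -0, 1.275, -0.146], TCP at [0.118, 0.512, 0.231] pointing down, gripper open.
Joint ranges: [-2.53, 2.53], [-0.77, 2.02], [0.04, 2.7], [-1, 4.14], [0.28, 2.66], [-3.11, 3.11]. Speed limits (rad/s): [2.57, 2.57, 3.14, 3.14, 3.14, 3.14].

INTERFACE

Orientations are given as a unit quaternion [x, y, z, w].
In Python, from rig import * gives the robot as it stands.
- The arm moves only by the tool move_arm, never from a script. Its argument "rows" is one flat list of numbers, 7 for each row, row after row: the opening in per cent of the stroke, from 0 (shut) to 100 (fully open), then the shift along the tool's x, y, z in m, then the turn, a rotation vector about the tool's x, y, z in degrees. A call has 1 to 20 rows; each row is the pose to reach, as a shift and turn from the pose commanded when the call began, along the tool's axes at that moment; what a row does not reach only later rows make up. A row lasts 1/12 s, in which the tool goes at most 41.7 mm and 7.16 degrees, less where a joint would pass 70% of its speed; a pose out of reach is approached as far as the arm can. A call with a gripper value outside its range is refused whole. The fingers move at their own pace and stop on an object; the grip force is fixed at half the most. Time passes only in rows, so rows that repeat a pose let the fingers close. It gives the time, the measured TCP pose, the force, the opening and the grip force at its end, in the units of the state.
- get_obs(): the state, without advancing time (a new reading comes with each control period).
- camera(name): name is "scene" or "top" or "wrist"; returns a dict with "image" (400x640x3 uint8, red, green, blue), "fx", "fy", "cx", "cy" (pixels), "R" (3x3) and "t" (3): a world point X has camera coordinates R X + t. Camera axes: x right, y down, z forward; pixel columns grow to the right and rows downward; lengths in m; the calibration is good to about 2 mm. A picture is of the moment at which its call begins. There is no depth.
- sign_off(): hands the job in; it is judged then, once.
The state is a dict: "t": time; "joints": joint angles; "joint_velocities": joint speeds; "effort": joint torques, N m; "eef_pos": TCP position; "tcp_rot": TCP orientation; "wrist_force": force on the tool from outside, world axes, zero at the start; "torque": the same for the moment, N m; "opening": opening from 0.0 (shut) to 1.0 (fully open); "finger_force": force on a finger pad.
Only numpy, scipy, OpenCV 4.12 (cv2) and the standard library are available. Lean on these libraries where they do the work, as an engineer would, in place of code of your own. Each camera call takes 0.05 s, during which the arm holds its last target. There are 200 camera calls.

## Working session

There is one attempt and no reset: what is moved stays moved. The work goes in short steps, Python scripts to look and compute and a tool call to move; the robot and the scene stay as the last step left them, time stands still between calls to the robot, and variables do not carry over. Pictures are saved under pics/ and viewed, at most 14 in all, crops included, and the job is handed in when it is done.

Besides the shell and the picture viewer there is one more tool, called as name(argument=value, ...), one argument or row to a line, values as JSON. move_arm: Moves the arm, as the interface text tells. Its arguments: {"type":"object","properties":{"rows":{"type":"array"}},"required":["rows"]}

```bash
mkdir -p pics; ls; python3 - <<'E'
from rig import *
import cv2
for n in ["scene","top"]:
    c=camera(n); cv2.imwrite(f"pics/{n}0.png",c["image"][:,:,::-1]); print(n,c["fx"],c["cx"],c["cy"],c["R"],c["t"])
print(get_obs())
E
```

```text
pics
scene 415.7439564370875 318.10942540645823 197.03479654517926 [[ 3.69947136e-01  9.29052802e-01 -9.14348973e-05]
 [ 6.99853636e-01 -2.78745169e-01 -6.57651898e-01]
 [-6.11018825e-01  2.43232445e-01 -7.53321958e-01]] [-0.09767221 -0.34849586  1.30620256]
top 461.7681786060457 325.00096288702844 203.60978372144825 [[-7.64723914e-04 -9.99776698e-01  2.11179978e-02]
 [-9.96213823e-01 -1.07420383e-03 -8.69302340e-02]
 [ 8.69335073e-02 -2.11045189e-02 -9.95990544e-01]] [-0.09802251  0.49946894  1.04172403]
{'t': 0.1, 'joints': array([ 1.19799055e+00,  3.42696595e-01,  1.52488904e+00, -1.95821462e-05,
        1.27541934e+00, -1.46009390e-01]), 'joint_velocities': array([-0.00059936, -0.00294482, -0.00186176,  0.00078356,  0.00035806,
       -0.00097608]), 'effort': array([ 1.79717008e-03, -4.34443796e+01, -2.46494222e+01, -2.90551961e-04,
        4.69874911e-03,  2.11617117e-05]), 'eef_pos': array([0.11791053, 0.51123004, 0.23068419]), 'tcp_rot': array([ 1.13152447e-01,  9.93577388e-01, -6.84932664e-04, -1.72083218e-04]), 'wrist_force': array([ 0.10190903, -0.5949674 ,  0.26009471]), 'torque': array([-0.00170846, -0.03094523, -0.00411639]), 'finger_force': 0.0, 'opening': 1.0004923679273536}
```

View pics/scene0.png

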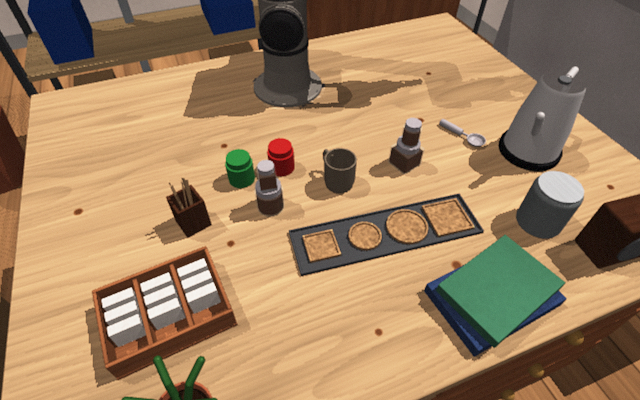

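View pics/top0.png

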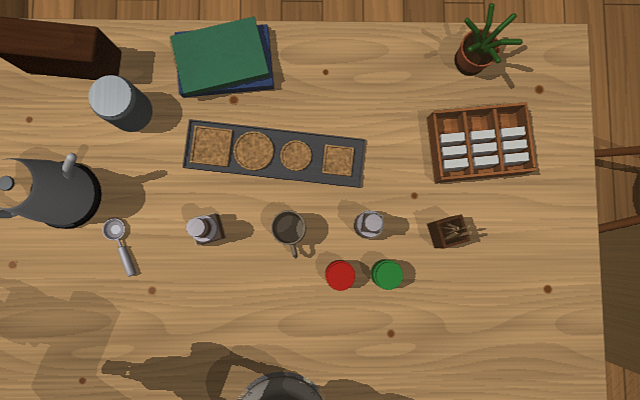

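The scene view shows the left-hand stack at (268,188) with red (281,157) and green (240,168) look-alikes behind it. The other stack is at (407,147), the mug at (340,170) and the stick holder at (188,210). In the top view the tray runs from (212,146) to (338,160), in the order large square, large round, small round, small square. The stacks are at (205,228) and (370,224). I'll enlarge both to confirm which is which.

```bash
python3 - <<'E'
import cv2,numpy as np
s=cv2.imread("pics/scene0.png");t=cv2.imread("pics/top0.png")
f=lambda im,u,v,w=50,h=37:cv2.resize(im[v-h:v+h,u-w:u+w],(400,296),interpolation=cv2.INTER_CUBIC)
cv2.imwrite("pics/crop0.png",np.vstack([np.hstack([f(s,268,185),f(s,407,145)]),np.hstack([f(t,370,224),f(t,205,228)])]))
E
cat > h.py <<'E'
from rig import *
import cv2,numpy as np
from scipy.spatial.transform import Rotation as Ro
def K(c): return np.array([[c["fx"],0,c["cx"]],[0,c["fy"],c["cy"]],[0,0,1]])
def proj(c,X):
    p=(np.atleast_2d(X)@c["R"].T+c["t"])@K(c).T; return p[:,:2]/p[:,2:]
def onz(c,uv,z):
    uv=np.atleast_2d(uv).astype(float); d=np.c_[uv,np.ones(len(uv))]@np.linalg.inv(K(c)).T@c["R"]
    o=-c["R"].T@c["t"]; return o+d*((z-o[2])/d[:,2:])
E
python3 - <<'E'
from h import *
for n in ["scene","top"]:
    c=camera(n); print(n,proj(c,[[.118,.512,.231],[0,0,0]]))
c=camera("top"); print(onz(c,[[212,146],[253,151],[296,155],[338,160]],.004).round(4)); print(onz(c,[[205,228],[370,224],[288,228],[340,275],[388,275],[450,232]],.05).round(3))
E
```

```text
scene [[4.66082951e+02 3.09644351e-01]
 [2.87021880e+02 8.61139851e+01]]
top [[-19.49940908 409.29250177]
 [281.55022644 425.01090028]]
[[ 0.6373  0.1682  0.004 ]
 [ 0.6257  0.0717  0.004 ]
 [ 0.6164 -0.0298  0.004 ]
 [ 0.6048 -0.1292  0.004 ]]
[[ 0.442  0.17   0.05 ]
 [ 0.451 -0.198  0.05 ]
 [ 0.442 -0.015  0.05 ]
 [ 0.338 -0.131  0.05 ]
 [ 0.338 -0.237  0.05 ]
 [ 0.433 -0.378  0.05 ]]
```

View pics/crop0.png

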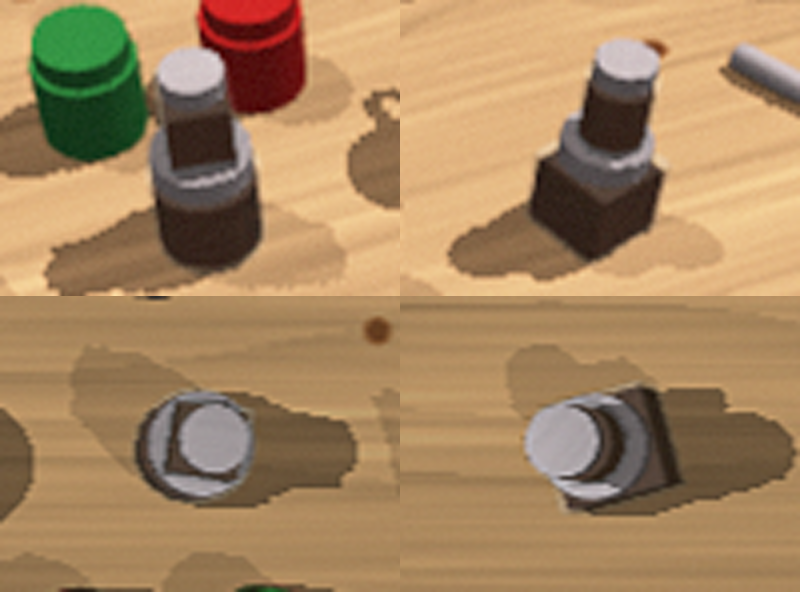

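Right stack (top view 370,224): small_square on large_round, which has a grey lid and brown filling. The red and green canisters beside it are the decoys. Left stack (205,228): small_round on large_square. Next I'll look at the left stack through the wrist camera.

```bash
cat >> h.py <<'E'
def go(p,yaw):
    """shift (m) and turn (deg) in tool axes to TCP p, pointing down, closing line (tool y, either way) at yaw deg"""
    o=get_obs(); R=Ro.from_quat(o["tcp_rot"]); out=[]
    for k in (0,180):
        a=np.radians(yaw+k); y=np.array([np.cos(a),np.sin(a),0]); z=np.array([0,0,-1.]); x=np.cross(y,z)
        T=Ro.from_matrix(np.c_[x,y,z]); out.append((R.inv()*T).as_rotvec(degrees=True))
    s=R.inv().apply(np.array(p)-o["eef_pos"])
    print("t",round(o["t"],2),"pos",o["eef_pos"].round(4),"open",round(o["opening"],3),"F",o["wrist_force"].round(1),"ff",round(o["finger_force"],1),"j",o["joints"].round(2))
    print("shift",s.round(4),"turns",*[v.round(2) for v in out],"n",np.ceil(np.linalg.norm(s)/.0417))
    return out
E
python3 - <<'E'
from h import *
print(Ro.from_quat(get_obs()["tcp_rot"]).as_matrix().round(3))
go([.43,.16,.33],16)
E
```

```text
[[-0.974  0.225 -0.   ]
 [ 0.225  0.974 -0.001]
 [ 0.    -0.001 -1.   ]]
t 0.25 pos [0.118  0.5114 0.231 ] open 1.005 F [ 0.4 -0.8 -0.2] ff 0.0 j [ 1.2   0.34  1.52  0.    1.28 -0.15]
shift [-0.383  -0.2723 -0.0989] turns [-3.0e-02  1.0e-02  6.1e+01] [-1.00e-02 -4.00e-02 -1.19e+02] n 12.0
```

move_arm(
  rows=[100,-0.383,-0.272,-0.099,0,0,61,100,-0.383,-0.272,-0.099,0,0,61,100,-0.383,-0.272,-0.099,0,0,61,100,-0.383,-0.272,-0.099,0,0,61,100,-0.383,-0.272,-0.099,0,0,61,100,-0.383,-0.272,-0.099,0,0,61,100,-0.383,-0.272,-0.099,0,0,61,100,-0.383,-0.272,-0.099,0,0,61,100,-0.383,-0.272,-0.099,0,0,61,100,-0.383,-0.272,-0.099,0,0,61,100,-0.383,-0.272,-0.099,0,0,61,100,-0.383,-0.272,-0.099,0,0,61,100,-0.383,-0.272,-0.099,0,0,61,100,-0.383,-0.272,-0.099,0,0,61,100,-0.383,-0.272,-0.099,0,0,61,100,-0.383,-0.272,-0.099,0,0,61],
)

```text
t: 1.58
eef_pos: [0.4292, 0.1612, 0.3301]
tcp_rot: [0.601, 0.799, -0.0, -0.0]
wrist_force: [0.6, 0.2, -0.1]
opening: 0.999
finger_force: 0.0
```

```bash
python3 - <<'E'
from h import *
c=camera("wrist"); cv2.imwrite("pics/w1.png",c["image"][:,:,::-1]); np.save("w1.npy",c,allow_pickle=True)
go([.43,.16,.33],16)
print(-c["R"].T@c["t"], c["R"].round(2), c["fx"])
print(proj(c,[[.445,.17,.135],[.445,.17,.0]]))
E
```

```text
t 1.63 pos [0.4292 0.1613 0.3302] open 1.0 F [ 0.2 -0.3 -1.1] ff 0.0 j [ 0.19  0.16  1.5   0.    1.48 -0.09]
shift [-0.0015  0.0004  0.0002] turns [-0.02 -0.02  0.11] [ 3.0000e-02 -4.0000e-02 -1.7989e+02] n 1.0
[0.40618432 0.24137321 0.47295906] [[ 0.96  0.28 -0.  ]
 [ 0.26 -0.91  0.33]
 [ 0.09 -0.31 -0.95]] 320.54378210412904
[[338.66648616 164.716898  ]
 [334.26653575 143.70238886]]
```

View pics/w1.png

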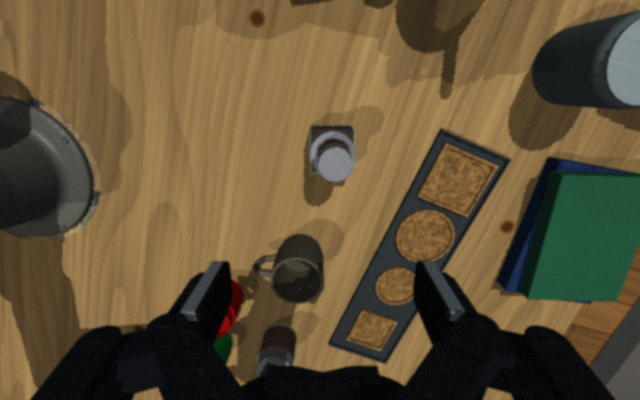

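The wrist view shows the small round lid at (334,160), and the far edge of the large square base is almost horizontal in the image, so its yaw is about 16°. Next I'll fit the lids and coasters.

```bash
python3 - <<'E'
from h import *
W=np.load("w1.npy",allow_pickle=True).item()
T=camera("top");S=camera("scene")
T=dict(T,image=cv2.imread("pics/top0.png")[:,:,::-1].copy());S=dict(S,image=cv2.imread("pics/scene0.png")[:,:,::-1].copy())
def lids(c,n,P,z,dia):
    h=cv2.cvtColor(c["image"],cv2.COLOR_RGB2HSV); m=((h[...,1]<45)&(h[...,2]>125)).astype(np.uint8)
    k,l,st,ce=cv2.connectedComponentsWithStats(m)
    u=proj(c,P)[0]; 
    for i in range(1,k):
        if st[i,4]>40 and np.hypot(*(ce[i]-u))<25:
            cn=max(cv2.findContours((l==i).astype(np.uint8),0,1)[0],key=len)
            e=cv2.minAreaRect(cn)
            print(n,"pred",u.round(1),"cen",ce[i].round(1),"area",st[i,4],e[1],"world",onz(c,ce[i],z)[0].round(4))
for c,n in((T,"top"),(S,"scene"),(W,"wrist")):
    lids(c,n+" smallround",[.44,.165,.135],.135,.038)
    if n!="wrist": lids(c,n+" smallsq",[.445,-.19,.135],.135,.036)
for c,n in((T,"top"),(S,"scene")):
    h=cv2.cvtColor(c["image"],cv2.COLOR_RGB2HSV)
    m=((h[...,1]>80)&(h[...,2]>70)).astype(np.uint8)
    pts=onz(c,[[0,0]],0)
    k,l,st,ce=cv2.connectedComponentsWithStats(m)
    for i in range(1,k):
        w=onz(c,ce[i],.008)[0]
        if 400<st[i,4]<4000 and .55<w[0]<.69 and -.2<w[1]<.23:
            cn=max(cv2.findContours((l==i).astype(np.uint8),0,1)[0],key=len)[:,0]
            r=cv2.minAreaRect((onz(c,cn,.008)[:,:2]*1000).astype(np.float32))
            print(n,"coaster",w.round(4),r)
E
```

```text
top smallround pred [197.3 227.7] cen [196.4 227.8] area 348 (26.0, 23.0) world [0.44   0.1668 0.135 ]
top smallsq pred [370.9 225.3] cen [359.5 221.5] area 42 (3.2879796028137207, 15.289106369018555) world [ 0.4529 -0.1666  0.135 ]
top smallsq pred [370.9 225.3] cen [373.1 222.2] area 229 (16.0, 16.0) world [ 0.4514 -0.1947  0.135 ]
top smallsq pred [370.9 225.3] cen [368.7 233.9] area 53 (16.111101150512695, 3.945575714111328) world [ 0.4274 -0.1854  0.135 ]
scene smallround pred [411.2 122.3] cen [413.3 122.7] area 126 (9.0, 15.0) world [0.443  0.1691 0.135 ]
scene smallsq pred [266.7 162.9] cen [265.3 165.4] area 157 (11.0, 16.0) world [ 0.4513 -0.1951  0.135 ]
wrist smallround pred [332.9 167.8] cen [335.5 164.1] area 847 (32.77927017211914, 31.515670776367188) world [0.4415 0.1697 0.135 ]
top coaster [0.6375 0.1707 0.008 ] ((637.64453125, 170.78021240234375), (90.4173355102539, 89.20230865478516), 83.6729507446289)
top coaster [0.6263 0.071  0.008 ] ((626.2474365234375, 71.08411407470703), (92.62311553955078, 91.62765502929688), 45.095977783203125)
top coaster [ 0.6153 -0.0286  0.008 ] ((615.7723999023438, -28.8515625), (72.22116088867188, 72.01912689208984), 44.91639709472656)
top coaster [ 0.6043 -0.1279  0.008 ] ((604.2388305664062, -128.025146484375), (70.41104125976562, 69.6279296875), 83.71946716308594)
scene coaster [0.6371 0.1702 0.008 ] ((636.0426025390625, 170.64300537109375), (91.67668151855469, 93.44828796386719), 84.19995880126953)
scene coaster [0.6256 0.0706 0.008 ] ((623.8663330078125, 71.6051254272461), (94.70278930664062, 93.10134887695312), 68.28398895263672)
scene coaster [ 0.6137 -0.0288  0.008 ] ((613.3139038085938, -28.286296844482422), (75.65768432617188, 73.22037506103516), 15.969273567199707)
scene coaster [ 0.6026 -0.1284  0.008 ] ((602.4069213867188, -128.06954956054688), (71.30165100097656, 73.45240783691406), 84.00450897216797)
```

```bash
python3 - <<'E'
from h import *
go([.4415,.169,.20],-6.3)
E
```

```text
t 1.73 pos [0.4294 0.1612 0.3303] open 0.999 F [0.1 0.2 0. ] ff 0.0 j [ 0.19  0.16  1.5   0.    1.48 -0.09]
shift [0.0041 0.0138 0.1303] turns [-1.000e-02 -1.000e-02  2.241e+01] [ 1.0000e-02 -1.0000e-02 -1.5759e+02] n 4.0
```

move_arm(
  rows=[100,0.004,0.014,0.13,0,0,22.4,100,0.004,0.014,0.13,0,0,22.4,100,0.004,0.014,0.13,0,0,22.4,100,0.004,0.014,0.13,0,0,22.4,100,0.004,0.014,0.15,0,0,22.4,100,0.004,0.014,0.17,0,0,22.4,100,0.004,0.014,0.19,0,0,22.4,100,0.004,0.014,0.21,0,0,22.4,100,0.004,0.014,0.23,0,0,22.4,100,0.004,0.014,0.24,0,0,22.4,100,0.004,0.014,0.248,0,0,22.4,100,0.004,0.014,0.248,0,0,22.4,100,0.004,0.014,0.248,0,0,22.4],
)

```text
t: 2.82
eef_pos: [0.443, 0.1685, 0.0832]
tcp_rot: [0.745, 0.667, 0.0, 0.0]
wrist_force: [0.2, -1.2, -0.2]
opening: 0.998
finger_force: 0.0
```

move_arm(
  rows=[70,0,0,0,0,0,0,60,0,0,0,0,0,0,55,0,0,0,0,0,0,50,0,0,0,0,0,0,40,0,0,0,0,0,0,20,0,0,0,0,0,0,20,0,0,0,0,0,0,20,0,0,0,0,0,0],
)

```text
t: 3.48
eef_pos: [0.4425, 0.1682, 0.0832]
tcp_rot: [0.745, 0.667, 0.0, 0.0]
wrist_force: [-2.4, 0.6, 6.1]
opening: 0.524
finger_force: 60.8
```

move_arm(
  rows=[20,0,0,-0.005,0,0,0,20,0,0,-0.015,0,0,0,20,0,0,-0.03,0,0,0,20,0,0,-0.05,0,0,0,20,0,0,-0.075,0,0,0,20,0,0,-0.1,0,0,0,20,0,0,-0.1,0,0,0,20,0,0,-0.1,0,0,0],
)

```text
t: 4.15
eef_pos: [0.4429, 0.1682, 0.1833]
tcp_rot: [0.745, 0.667, 0.001, 0.001]
wrist_force: [-0.1, -0.5, -2.4]
opening: 0.523
finger_force: 61.6
```

```bash
python3 - <<'E'
from h import *
go([.6145,-.0287,.06],-6.3)
E
```

```text
t 4.15 pos [0.4429 0.1682 0.1833] open 0.523 F [-0.1 -0.5 -2.4] ff 61.6 j [0.2  0.3  1.74 0.   1.11 0.31]
shift [-0.1767  0.1921  0.1237] turns [ 0.15 -0.05 -0.09] [-8.0000e-02 -2.4000e-01  1.7991e+02] n 7.0
```

move_arm(
  rows=[20,-0.01,0.011,0,0,0,0,20,-0.03,0.033,0,0,0,0,20,-0.05,0.055,0,0,0,0,20,-0.07,0.077,0,0,0,0,20,-0.09,0.098,0,0,0,0,20,-0.11,0.12,0,0,0,0,20,-0.13,0.142,0,0,0,0,20,-0.15,0.164,0,0,0,0,20,-0.165,0.18,0.01,0,0,0,20,-0.174,0.189,0.03,0,0,0,20,-0.177,0.192,0.055,0,0,0,20,-0.177,0.192,0.08,0,0,0,20,-0.177,0.192,0.105,0,0,0,20,-0.177,0.192,0.124,0,0,0,20,-0.177,0.192,0.135,0,0,0,20,-0.177,0.192,0.145,0,0,0,20,-0.177,0.192,0.15,0,0,0,20,-0.177,0.192,0.153,0,0,0,20,-0.177,0.192,0.155,0,0,0,20,-0.177,0.192,0.155,0,0,0],
)

```text
t: 5.82
eef_pos: [0.6139, -0.0292, 0.0278]
tcp_rot: [0.745, 0.667, 0.0, 0.0]
wrist_force: [1.1, -0.1, -1.0]
opening: 0.525
finger_force: 61.8
```

```bash
python3 - <<'E'
from h import *
go([.6145,-.0287,.015],-6.3)
c=camera("scene");t=camera("top")
f=lambda im,u,v,w=64,h=48:cv2.resize(im[v-h:v+h,u-w:u+w],(400,300),interpolation=cv2.INTER_CUBIC)[:,:,::-1]
cv2.imwrite("pics/p1.png",np.hstack([f(c["image"],370,215),f(t["image"],205,228)]))
E
```

```text
t 5.82 pos [ 0.6139 -0.0292  0.0278] open 0.525 F [ 1.1 -0.1 -1. ] ff 61.8 j [-0.17  0.72  1.49  0.    0.93 -0.06]
shift [0.0005 0.0005 0.0128] turns [ 0.06 -0.   -0.09] [-0.0000e+00 -9.0000e-02  1.7991e+02] n 1.0
```

View pics/p1.png

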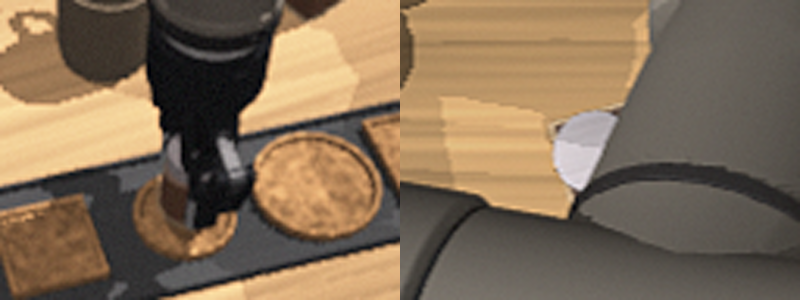

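The small round canister is in the gripper and hovers centred over the smaller round coaster (scene crop 185,200). I'll lower it slowly.

move_arm(
  rows=[20,0,0,0.002,0,0,0,20,0,0,0.004,0,0,0,20,0,0,0.006,0,0,0,20,0,0,0.008,0,0,0,20,0,0,0.01,0,0,0,20,0,0,0.011,0,0,0,20,0,0,0.012,0,0,0,20,0,0,0.012,0,0,0],
)

```text
t: 6.58
eef_pos: [0.6135, -0.0291, 0.0153]
tcp_rot: [0.745, 0.667, 0.0, -0.0]
wrist_force: [-0.4, -0.9, -2.0]
opening: 0.526
finger_force: 61.8
```

move_arm(
  rows=[20,0,0,0.0005,0,0,0,20,0,0,0.001,0,0,0,20,0,0,0.001,0,0,0],
)

```text
t: 6.83
eef_pos: [0.6135, -0.0292, 0.0153]
tcp_rot: [0.745, 0.667, 0.0, 0.0]
wrist_force: [-3.4, 0.6, 6.4]
opening: 0.525
finger_force: 62.3
```

move_arm(
  rows=[56,0,0,0,0,0,0,65,0,0,0,0,0,0,75,0,0,0,0,0,0,80,0,0,0,0,0,0,80,0,0,0,0,0,0,80,0,0,-0.01,0,0,0,80,0,0,-0.03,0,0,0,80,0,0,-0.06,0,0,0,80,0,0,-0.1,0,0,0,80,0,0,-0.14,0,0,0,80,0,0,-0.18,0,0,0,80,0,0,-0.21,0,0,0,80,0,0,-0.22,0,0,0],
)

```text
t: 7.92
eef_pos: [0.6154, -0.0294, 0.2413]
tcp_rot: [0.745, 0.667, 0.003, 0.004]
wrist_force: [0.3, 0.6, 0.0]
opening: 0.799
finger_force: 0.0
```

```bash
python3 - <<'E'
from h import *
go([.43,-.20,.33],-6.3)
E
```

```text
t 7.92 pos [ 0.6154 -0.0294  0.2413] open 0.799 F [0.3 0.6 0. ] ff 0.0 j [-0.17  0.5   1.25  0.    1.38 -0.06]
shift [-0.1902 -0.1643 -0.0903] turns [ 0.59  0.03 -0.09] [ 5.0000e-02 -9.2000e-01  1.7991e+02] n 7.0
```

move_arm(
  rows=[100,-0.19,-0.164,-0.09,0,0,0,100,-0.19,-0.164,-0.09,0,0,0,100,-0.19,-0.164,-0.09,0,0,0,100,-0.19,-0.164,-0.09,0,0,0,100,-0.19,-0.164,-0.09,0,0,0,100,-0.19,-0.164,-0.09,0,0,0,100,-0.19,-0.164,-0.09,0,0,0,100,-0.19,-0.164,-0.09,0,0,0,100,-0.19,-0.164,-0.09,0,0,0,100,-0.19,-0.164,-0.09,0,0,0],
)

```text
t: 8.75
eef_pos: [0.4296, -0.199, 0.3238]
tcp_rot: [0.745, 0.667, 0.0, -0.001]
wrist_force: [0.1, -0.0, -0.8]
opening: 0.999
finger_force: 0.0
```

```bash
python3 - <<'E'
from h import *
go([.4513,-.195,.20],-8)
c=camera("wrist"); np.save("w2.npy",c,allow_pickle=True); t=camera("top"); s=camera("scene")
f=lambda c,X,w,h:cv2.resize(cv2.getRectSubPix(c["image"],(w,h),tuple(map(float,proj(c,X)[0]))),(400,300),interpolation=cv2.INTER_CUBIC)[:,:,::-1]
cv2.imwrite("pics/w2.png",np.vstack([np.hstack([f(c,[.4513,-.195,.12],100,75),f(s,[.61,-.03,.03],100,75)]),np.hstack([f(t,[.44,.165,.06],60,45),f(s,[.44,.165,.05],60,45)])]))
print(c["R"].round(3))
for z in(.121,.135): print(proj(c,[.4513,-.195,z]))
E
```

```text
t 8.75 pos [ 0.4296 -0.199   0.3238] open 0.999 F [ 0.1 -0.  -0.8] ff 0.0 j [-0.6   0.19  1.48  0.    1.47 -0.49]
shift [0.0063 0.0211 0.1238] turns [-0.03 -0.06  1.62] [ 9.0000e-02 -5.0000e-02 -1.7838e+02] n 4.0
[[ 0.994 -0.112 -0.   ]
 [-0.106 -0.94   0.325]
 [-0.037 -0.323 -0.946]]
[[341.22884021 161.17992763]]
[[341.96693868 164.07585412]]
```

View pics/w2.png

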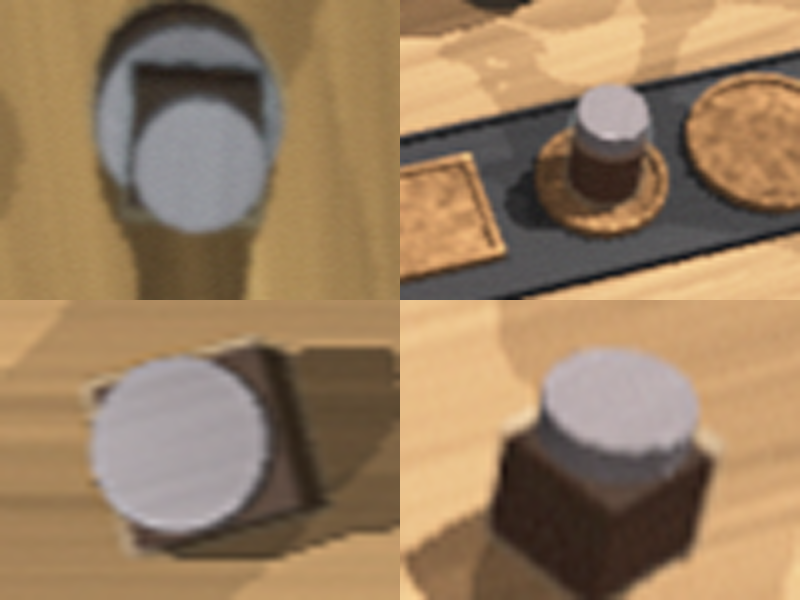

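The small round canister stands upright on its coaster (400–670,170). In the wrist crop the small square lid is at (200,164), and its far edge tilts about 3°, giving a yaw of about -8.5°. The large square stands clear.

move_arm(
  rows=[100,0.006,0.021,0.03,0,0,2.2,100,0.006,0.021,0.06,0,0,2.2,100,0.006,0.021,0.09,0,0,2.2,100,0.006,0.021,0.12,0,0,2.2,100,0.006,0.021,0.145,0,0,2.2,100,0.006,0.021,0.165,0,0,2.2,100,0.006,0.021,0.185,0,0,2.2,100,0.006,0.021,0.205,0,0,2.2,100,0.006,0.021,0.22,0,0,2.2,100,0.006,0.021,0.232,0,0,2.2,100,0.006,0.021,0.241,0,0,2.2,100,0.006,0.021,0.241,0,0,2.2,80,0.006,0.021,0.241,0,0,2.2,60,0.006,0.021,0.241,0,0,2.2,55,0.006,0.021,0.241,0,0,2.2,50,0.006,0.021,0.241,0,0,2.2,45,0.006,0.021,0.241,0,0,2.2,20,0.006,0.021,0.241,0,0,2.2,20,0.006,0.021,0.241,0,0,2.2,20,0.006,0.021,0.241,0,0,2.2],
)

```text
t: 10.57
eef_pos: [0.4512, -0.1963, 0.0841]
tcp_rot: [0.758, 0.652, 0.0, 0.001]
wrist_force: [-1.9, 0.8, 5.7]
opening: 0.486
finger_force: 61.4
```

move_arm(
  rows=[20,0,0,-0.005,0,0,0,20,0,0,-0.015,0,0,0,20,0,0,-0.03,0,0,0,20,0,0,-0.05,0,0,0,20,0,0,-0.075,0,0,0,20,0,0,-0.1,0,0,0,20,0,0,-0.1,0,0,0,20,0,0,-0.1,0,0,0],
)

```text
t: 11.23
eef_pos: [0.4514, -0.1964, 0.1843]
tcp_rot: [0.758, 0.652, 0.0, 0.001]
wrist_force: [-0.5, -0.3, -2.7]
opening: 0.482
finger_force: 60.9
```

```bash
python3 - <<'E'
from h import *
go([.6035,-.128,.026],-6.3)
E
```

```text
t 11.23 pos [ 0.4514 -0.1964  0.1843] open 0.482 F [-0.5 -0.3 -2.7] ff 60.9 j [-0.57  0.33  1.69  0.    1.13 -0.42]
shift [0.0905 0.1398 0.1586] turns [ 0.15  0.06 -2.3 ] [ 1.000e-01 -2.300e-01  1.777e+02] n 6.0
```

move_arm(
  rows=[20,0.006,0.009,0,0,0,-2.3,20,0.018,0.028,0,0,0,-2.3,20,0.032,0.049,0,0,0,-2.3,20,0.046,0.07,0,0,0,-2.3,20,0.06,0.092,0,0,0,-2.3,20,0.074,0.114,0,0,0,-2.3,20,0.085,0.131,0.01,0,0,-2.3,20,0.0905,0.14,0.03,0,0,-2.3,20,0.0905,0.14,0.055,0,0,-2.3,20,0.0905,0.14,0.08,0,0,-2.3,20,0.0905,0.14,0.105,0,0,-2.3,20,0.0905,0.14,0.125,0,0,-2.3,20,0.0905,0.14,0.14,0,0,-2.3,20,0.0905,0.14,0.15,0,0,-2.3,20,0.0905,0.14,0.156,0,0,-2.3,20,0.0905,0.14,0.16,0,0,-2.3,20,0.0905,0.14,0.163,0,0,-2.3,20,0.0905,0.14,0.165,0,0,-2.3,20,0.0905,0.14,0.166,0,0,-2.3,20,0.0905,0.14,0.166,0,0,-2.3],
)

```text
t: 12.9
eef_pos: [0.6031, -0.1276, 0.0178]
tcp_rot: [0.745, 0.667, 0.0, 0.0]
wrist_force: [-0.1, -0.2, -2.1]
opening: 0.483
finger_force: 61.1
```

move_arm(
  rows=[20,0,0,0.0005,0,0,0,20,0,0,0.001,0,0,0,20,0,0,0.0015,0,0,0,20,0,0,0.002,0,0,0,20,0,0,0.002,0,0,0],
)

```text
t: 13.32
eef_pos: [0.6031, -0.1276, 0.0162]
tcp_rot: [0.745, 0.667, 0.0, 0.0]
wrist_force: [-1.9, 0.9, 5.4]
opening: 0.478
finger_force: 61.7
```

Contact at the expected height, so I'll release, retreat, and take a clear view.

move_arm(
  rows=[52,0,0,0,0,0,0,60,0,0,0,0,0,0,70,0,0,0,0,0,0,78,0,0,0,0,0,0,78,0,0,0,0,0,0,78,0,0,-0.01,0,0,0,78,0,0,-0.03,0,0,0,78,0,0,-0.06,0,0,0,78,0,0,-0.1,0,0,0,78,0,0,-0.14,0,0,0,78,0,0,-0.18,0,0,0,78,0,0,-0.21,0,0,0,78,0,0,-0.22,0,0,0],
)

```text
t: 14.4
eef_pos: [0.6046, -0.1281, 0.2423]
tcp_rot: [0.745, 0.667, 0.003, 0.004]
wrist_force: [1.5, 0.6, 0.5]
opening: 0.778
finger_force: 0.0
```

```bash
python3 - <<'E'
from h import *
c=camera("scene"); t=camera("top")
f=lambda c,X,w,h:cv2.resize(cv2.getRectSubPix(c["image"],(w,h),tuple(map(float,proj(c,X)[0]))),(400,300),interpolation=cv2.INTER_CUBIC)[:,:,::-1]
cv2.imwrite("pics/p3.png",np.hstack([f(c,[.6,-.13,.03],100,75),f(c,[.445,-.195,.04],80,60)]))
def big(im,c,n,P):
    h=cv2.cvtColor(im,cv2.COLOR_RGB2HSV); m=((h[...,1]<45)&(h[...,2]>125)).astype(np.uint8)
    k,l,st,ce=cv2.connectedComponentsWithStats(m); u=proj(c,P)[0]
    for i in range(1,k):
        if st[i,4]>150 and np.hypot(*(ce[i]-u))<15: print(n,u.round(1),ce[i].round(1),st[i],onz(c,ce[i],.075)[0].round(4))
for cc,n in((c,"scene"),(t,"top")):
    big(cc["image"],cc,n+" LR",[.445,-.195,.075]); big(cc["image"],cc,n+" LS",[.44,.165,.075])
go([.445,-.195,.2],-6.3)
E
```

```text
scene LR [267.1 182.7] [267.7 185. ] [255 176  26  19 400] [ 0.452  -0.1958  0.075 ]
scene LS [407.  141.7] [408.5 142.1] [397 135  23  16 281] [0.4426 0.1676 0.075 ]
top LR [369.9 226.4] [374.2 225.1] [363 211  21  26 339] [ 0.4479 -0.2044  0.075 ]
top LS [204.4 228.7] [202.6 228.2] [190 215  26  27 551] [0.4411 0.1687 0.075 ]
t 14.5 pos [ 0.6038 -0.1278  0.2385] open 0.78 F [ 0.2 -0.4  0.1] ff 0.0 j [-0.33  0.51  1.24  0.    1.39 -0.22]
shift [-0.0841 -0.1507  0.0377] turns [0.33 0.07 0.01] [-1.1000e-01  5.2000e-01 -1.7999e+02] n 5.0
```

View pics/p3.png

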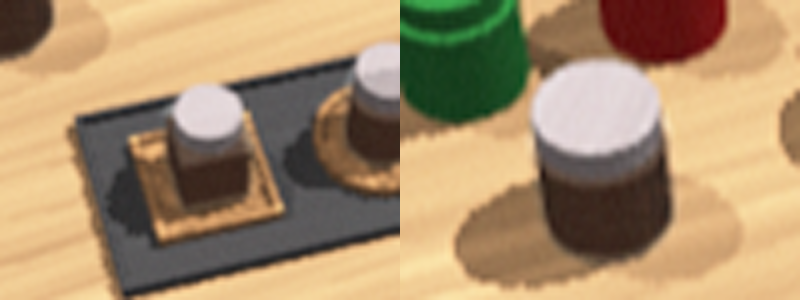

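The small square canister is upright and flat inside the small square coaster (205,185). The large round with steel lid and brown filling is now free, with the green and red decoys behind it. I'll grip it next.

move_arm(
  rows=[100,-0.02,-0.034,0.03,0,0,0,100,-0.04,-0.068,0.03,0,0,0,100,-0.06,-0.103,0.03,0,0,0,100,-0.078,-0.135,0.03,0,0,0,100,-0.085,-0.146,0.04,0,0,0,100,-0.085,-0.146,0.06,0,0,0,100,-0.085,-0.146,0.085,0,0,0,100,-0.085,-0.146,0.11,0,0,0,100,-0.085,-0.146,0.135,0,0,0,100,-0.085,-0.146,0.16,0,0,0,100,-0.085,-0.146,0.18,0,0,0,100,-0.085,-0.146,0.2,0,0,0,100,-0.085,-0.146,0.213,0,0,0,100,-0.085,-0.146,0.221,0,0,0,100,-0.085,-0.146,0.221,0,0,0,85,-0.085,-0.146,0.221,0,0,0,78,-0.085,-0.146,0.221,0,0,0,70,-0.085,-0.146,0.221,0,0,0,50,-0.085,-0.146,0.221,0,0,0,50,-0.085,-0.146,0.221,0,0,0],
)

```text
t: 16.17
eef_pos: [0.4494, -0.1964, 0.0154]
tcp_rot: [0.745, 0.667, 0.001, 0.001]
wrist_force: [2.9, 1.3, 6.4]
opening: 0.758
finger_force: 67.5
```

move_arm(
  rows=[50,0,0,0,0,0,0,50,0,0,-0.005,0,0,0,50,0,0,-0.015,0,0,0,50,0,0,-0.03,0,0,0,50,0,0,-0.05,0,0,0,50,0,0,-0.075,0,0,0,50,0,0,-0.1,0,0,0,50,0,0,-0.125,0,0,0,50,0,0,-0.13,0,0,0,50,0,0,-0.13,0,0,0],
)

```text
t: 17.0
eef_pos: [0.4488, -0.1963, 0.1457]
tcp_rot: [0.745, 0.667, 0.0, 0.001]
wrist_force: [-0.5, -0.0, -5.6]
opening: 0.762
finger_force: 68.1
```

```bash
python3 - <<'E'
from h import *
go([.626,.071,.035],-6.3)
E
```

```text
t 17.0 pos [ 0.4488 -0.1963  0.1457] open 0.762 F [-0.5 -0.  -5.6] ff 68.1 j [-0.57  0.37  1.75 -0.    1.02 -0.46]
shift [0.2853 0.1465 0.1107] turns [0.16 0.08 0.01] [-1.2000e-01  2.4000e-01 -1.7999e+02] n 9.0
```

move_arm(
  rows=[50,0.012,0.006,0,0,0,0,50,0.035,0.018,0,0,0,0,50,0.062,0.032,0,0,0,0,50,0.09,0.046,0,0,0,0,50,0.118,0.061,0,0,0,0,50,0.146,0.075,0,0,0,0,50,0.174,0.09,0,0,0,0,50,0.202,0.104,0,0,0,0,50,0.23,0.118,0,0,0,0,50,0.255,0.131,0,0,0,0,50,0.274,0.141,0,0,0,0,50,0.283,0.1455,0.01,0,0,0,50,0.2855,0.1465,0.03,0,0,0,50,0.2855,0.1465,0.05,0,0,0,50,0.2855,0.1465,0.07,0,0,0,50,0.2855,0.1465,0.09,0,0,0,50,0.2855,0.1465,0.103,0,0,0,50,0.2855,0.1465,0.11,0,0,0,50,0.2855,0.1465,0.113,0,0,0,50,0.2855,0.1465,0.113,0,0,0],
)

```text
t: 18.67
eef_pos: [0.6243, 0.0714, 0.0297]
tcp_rot: [0.745, 0.667, -0.001, -0.001]
wrist_force: [0.6, 0.7, -4.8]
opening: 0.762
finger_force: 68.1
```

move_arm(
  rows=[50,0,0,0.003,0,0,0,50,0,0,0.005,0,0,0,50,0,0,0.007,0,0,0,50,0,0,0.008,0,0,0,50,0,0,0.0085,0,0,0,50,0,0,0.009,0,0,0,50,0,0,0.0095,0,0,0,50,0,0,0.0095,0,0,0],
)

```text
t: 19.33
eef_pos: [0.6255, 0.0718, 0.0225]
tcp_rot: [0.745, 0.667, 0.0, 0.0]
wrist_force: [-1.3, 0.5, 0.5]
opening: 0.757
finger_force: 68.5
```

move_arm(
  rows=[50,0,0,0.0005,0,0,0,50,0,0,0.0005,0,0,0,80,0,0,0.0005,0,0,0,88,0,0,0.0005,0,0,0,96,0,0,0.0005,0,0,0,100,0,0,0.0005,0,0,0,100,0,0,0.0005,0,0,0,100,0,0,-0.01,0,0,0,100,0,0,-0.03,0,0,0,100,0,0,-0.06,0,0,0,100,0,0,-0.1,0,0,0,100,0,0,-0.14,0,0,0,100,0,0,-0.18,0,0,0,100,0,0,-0.2,0,0,0,100,0,0,-0.2,0,0,0],
)

```text
t: 20.58
eef_pos: [0.6278, 0.0718, 0.2293]
tcp_rot: [0.745, 0.667, 0.005, 0.004]
wrist_force: [1.0, -0.1, 0.0]
opening: 0.997
finger_force: 0.0
```

```bash
python3 - <<'E'
from h import *
go([.4415,.1685,.2],16)
E
```

```text
t 20.58 pos [0.6278 0.0718 0.2293] open 0.997 F [ 1.  -0.1  0. ] ff 0.0 j [-0.01  0.54  1.22  0.    1.37  0.1 ]
shift [ 0.0757 -0.1961  0.027 ] turns [  0.7    0.06 -22.29] [ 8.0000e-02 -9.7000e-01  1.5771e+02] n 6.0
```

move_arm(
  rows=[100,0.012,-0.032,0,0,0,-5,100,0.025,-0.065,0,0,0,-10,100,0.038,-0.098,0,0,0,-15,100,0.05,-0.13,0,0,0,-20,100,0.063,-0.163,0,0,0,-22.3,100,0.073,-0.188,0,0,0,-22.3,100,0.0755,-0.194,0,0,0,-22.3,100,0.0755,-0.194,0,0,0,-22.3,100,0.0755,-0.194,0,0,0,-22.3],
)

```text
t: 21.33
eef_pos: [0.4413, 0.168, 0.222]
tcp_rot: [0.602, 0.799, 0.0, 0.0]
wrist_force: [0.7, 0.2, -0.2]
opening: 0.999
finger_force: 0.0
```

```bash
python3 - <<'E'
from h import *
go([.4415,.1685,.016],16)
c=camera("wrist"); s=camera("scene")
f=lambda c,X,w,h:cv2.resize(cv2.getRectSubPix(c["image"],(w,h),tuple(map(float,proj(c,X)[0]))),(400,300),interpolation=cv2.INTER_CUBIC)[:,:,::-1]
cv2.imwrite("pics/p4.png",np.hstack([f(c,[.4415,.1685,.06],160,120),f(s,[.62,.03,.03],120,90)]))
a=np.radians(16);R=np.array([[np.cos(a),-np.sin(a)],[np.sin(a),np.cos(a)]])
q=np.array([[-31,-31],[31,-31],[31,31],[-31,31]])/1e3@R.T+[.4415,.1685]
u0=proj(c,[.4415,.1685,.06])[0]
print(((proj(c,np.c_[q,[.058]*4])-u0)*2.5+[200,150]).round(0).tolist())
E
```

```text
t 21.33 pos [0.4413 0.168  0.222 ] open 0.999 F [ 0.7  0.2 -0.2] ff 0.0 j [ 0.2   0.25  1.68 -0.    1.21 -0.08]
shift [5.00e-04 1.00e-04 2.06e-01] turns [0.06 0.02 0.04] [-3.0000e-02  9.0000e-02 -1.7996e+02] n 5.0
[[124.0, 222.0], [276.0, 222.0], [281.0, 70.0], [119.0, 70.0]]
```

View pics/p4.png

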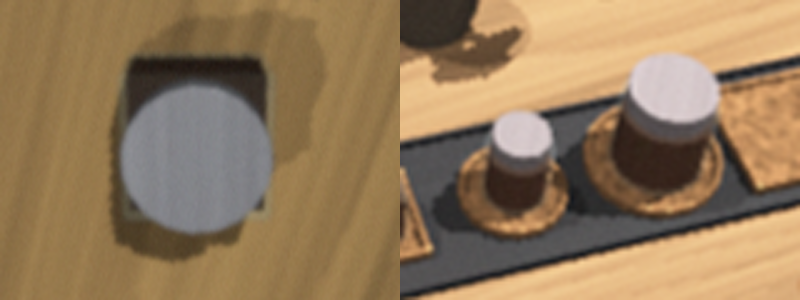

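The large square is aligned with the image axes (corners 125,57 / 268,57), so its 16° yaw holds. The large round stands inside its coaster (655,150), and the small round is fine.

move_arm(
  rows=[100,0.001,0,0.02,0,0,0,100,0.001,0,0.045,0,0,0,100,0.001,0,0.07,0,0,0,100,0.001,0,0.095,0,0,0,100,0.001,0,0.12,0,0,0,100,0.001,0,0.145,0,0,0,100,0.001,0,0.17,0,0,0,100,0.001,0,0.19,0,0,0,100,0.001,0,0.2,0,0,0,100,0.001,0,0.206,0,0,0,100,0.001,0,0.206,0,0,0,85,0.001,0,0.206,0,0,0,76,0.001,0,0.206,0,0,0,70,0.001,0,0.206,0,0,0,64,0.001,0,0.206,0,0,0,50,0.001,0,0.206,0,0,0,50,0.001,0,0.206,0,0,0,50,0.001,0,0.206,0,0,0],
)

```text
t: 22.93
eef_pos: [0.441, 0.169, 0.0167]
tcp_rot: [0.602, 0.799, 0.0, 0.001]
wrist_force: [-0.4, -2.0, 7.3]
opening: 0.718
finger_force: 67.6
```

move_arm(
  rows=[50,0,0,0,0,0,0,50,0,0,-0.005,0,0,0,50,0,0,-0.015,0,0,0,50,0,0,-0.03,0,0,0,50,0,0,-0.05,0,0,0,50,0,0,-0.075,0,0,0,50,0,0,-0.1,0,0,0,50,0,0,-0.125,0,0,0,50,0,0,-0.13,0,0,0,50,0,0,-0.13,0,0,0],
)

```text
t: 23.77
eef_pos: [0.4413, 0.1693, 0.147]
tcp_rot: [0.602, 0.799, 0.001, 0.001]
wrist_force: [0.4, 0.5, -6.0]
opening: 0.721
finger_force: 67.0
```

```bash
python3 - <<'E'
from h import *
go([.6365,.1705,.030],-6.3)
E
```

```text
t 23.77 pos [0.4413 0.1693 0.147 ] open 0.721 F [ 0.4  0.5 -6. ] ff 67.0 j [ 0.2   0.34  1.79  0.    1.01 -0.08]
shift [-0.0527  0.1876  0.1177] turns [ 0.21 -0.04 22.31] [ 5.0000e-02  2.9000e-01 -1.5769e+02] n 6.0
```

move_arm(
  rows=[50,-0.003,0.01,0,0,0,2,50,-0.008,0.03,0,0,0,5,50,-0.015,0.053,0,0,0,8,50,-0.022,0.078,0,0,0,11,50,-0.029,0.103,0,0,0,14,50,-0.036,0.128,0,0,0,17,50,-0.043,0.152,0,0,0,20,50,-0.049,0.174,0,0,0,22,50,-0.052,0.185,0.01,0,0,22.3,50,-0.0527,0.188,0.03,0,0,22.3,50,-0.0527,0.188,0.05,0,0,22.3,50,-0.0527,0.188,0.07,0,0,22.3,50,-0.0527,0.188,0.09,0,0,22.3,50,-0.0527,0.188,0.103,0,0,22.3,50,-0.0527,0.188,0.11,0,0,22.3,50,-0.0527,0.188,0.113,0,0,22.3,50,-0.0527,0.188,0.113,0,0,22.3,50,-0.0527,0.188,0.113,0,0,22.3],
)

```text
t: 25.27
eef_pos: [0.6363, 0.1703, 0.0335]
tcp_rot: [0.745, 0.667, 0.001, 0.0]
wrist_force: [-0.6, 0.4, -5.8]
opening: 0.719
finger_force: 67.0
```

move_arm(
  rows=[50,0,0,0.003,0,0,0,50,0,0,0.005,0,0,0,50,0,0,0.007,0,0,0,50,0,0,0.008,0,0,0,50,0,0,0.009,0,0,0,50,0,0,0.0095,0,0,0,50,0,0,0.01,0,0,0,50,0,0,0.01,0,0,0],
)

```text
t: 25.93
eef_pos: [0.6359, 0.1702, 0.0238]
tcp_rot: [0.745, 0.667, 0.0, 0.0]
wrist_force: [-3.1, -1.0, 3.7]
opening: 0.713
finger_force: 67.9
```

Touched down, so I'll release and retreat.

move_arm(
  rows=[50,0,0,0,0,0,0,76,0,0,0,0,0,0,84,0,0,0,0,0,0,92,0,0,0,0,0,0,100,0,0,0,0,0,0,100,0,0,0,0,0,0,100,0,0,-0.01,0,0,0,100,0,0,-0.03,0,0,0,100,0,0,-0.06,0,0,0,100,0,0,-0.1,0,0,0,100,0,0,-0.14,0,0,0,100,0,0,-0.18,0,0,0,100,0,0,-0.2,0,0,0,100,0,0,-0.2,0,0,0],
)

```text
t: 27.1
eef_pos: [0.6382, 0.1706, 0.2306]
tcp_rot: [0.745, 0.667, 0.005, 0.003]
wrist_force: [-0.3, 0.5, 0.5]
opening: 0.998
finger_force: 0.0
```

move_arm(
  rows=[100,0.04,-0.03,-0.01,0,0,0,100,0.07,-0.06,-0.02,0,0,0,100,0.1,-0.09,-0.03,0,0,0,100,0.13,-0.12,-0.04,0,0,0,100,0.16,-0.15,-0.05,0,0,0,100,0.19,-0.18,-0.05,0,0,0,100,0.2,-0.2,-0.05,0,0,0,100,0.2,-0.2,-0.05,0,0,0,100,0.2,-0.2,-0.05,0,0,0,100,0.2,-0.2,-0.05,0,0,0],
)

```text
t: 27.93
eef_pos: [0.4588, 0.3906, 0.2725]
tcp_rot: [0.745, 0.667, -0.0, 0.0]
wrist_force: [0.7, -0.2, -0.2]
opening: 0.997
finger_force: 0.0
```

```bash
python3 - <<'E'
from h import *
s=camera("scene");t=camera("top")
f=lambda c,X,w,h:cv2.resize(cv2.getRectSubPix(c["image"],(w,h),tuple(map(float,proj(c,X)[0]))),(800,300),interpolation=cv2.INTER_CUBIC)[:,:,::-1]
cv2.imwrite("pics/p5.png",np.vstack([f(s,[.56,.0,.03],320,120),f(t,[.56,-.0,.03],320,120)]))
E
```

```text
(no output)
```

View pics/p5.png

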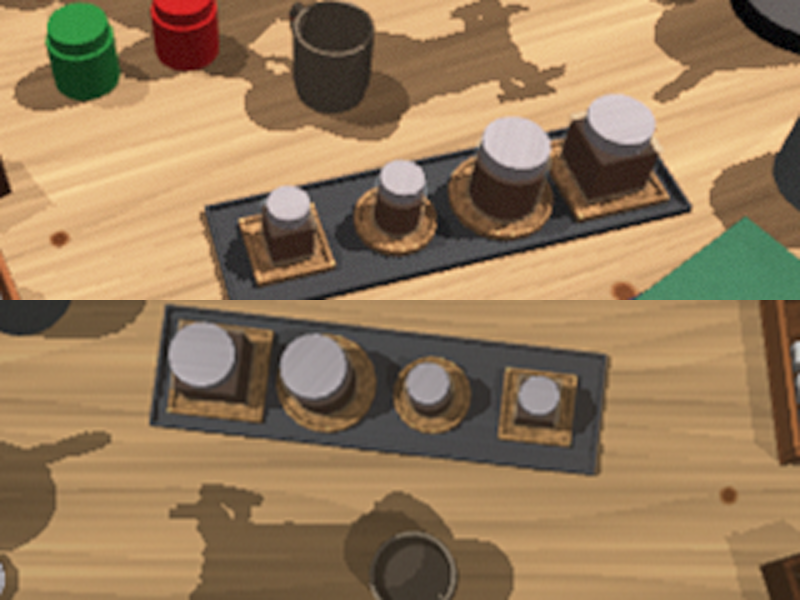

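All four canisters look upright on their matching coasters, and the mug and decoys are untouched. The large square looks a little off-centre, so I'll overlay its expected footprint and the coaster's inner rim.

```bash
python3 - <<'E'
from h import *
out=[]
for n in("top","scene"):
    c=camera(n); u0=proj(c,[.637,.1705,.03])[0]
    im=cv2.resize(cv2.getRectSubPix(c["image"],(64,64),tuple(map(float,u0))),(384,384),interpolation=cv2.INTER_CUBIC)[:,:,::-1].copy()
    a=np.radians(-6.3);R=np.array([[np.cos(a),-np.sin(a)],[np.sin(a),np.cos(a)]])
    sq=np.array([[-1,-1],[1,-1],[1,1],[-1,1]])
    for h,z,xy,col in((.031,.007,(.636,.1705),(0,0,255)),(.031,.065,(.636,.1705),(255,0,0)),(.040,.011,(.6372,.1705),(0,255,0))):
        q=(proj(c,np.c_[sq*h@R.T+xy,[z]*4])-u0)*6+192
        cv2.polylines(im,[q.round().astype(np.int32)],True,col,1)
    out.append(im)
cv2.imwrite("pics/p6.png",np.hstack(out))
E
```

```text
(no output)
```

View pics/p6.png

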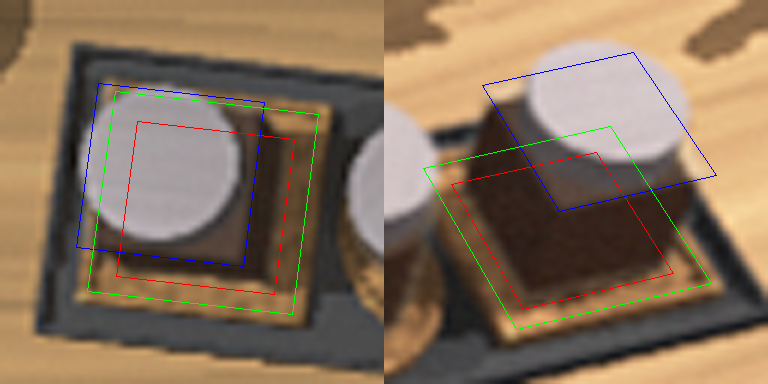

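The footprint (red) lies inside the coaster's inner rim (green) in both views. The touchdown height also matched the floor rather than the rim, so the large square sits flat. Handing in.

```bash
python3 -c "
from rig import *
print(sign_off())"
```

```text
the job is handed in; nothing more can be done
None
```

All four canisters are unstacked and stand upright inside their matching coasters, the mug and stick holder were left alone, and the job was handed in at about 28 s; the hand-in gave no verdict.

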